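# Cull the spoiled stool rails, then hold a good one over its dowels

## Task

Four top rails for the footstool lie on the grey board, but one was cut too short and one has split at an end: put those two in the dark wooden offcuts box. Then take one of the two sound rails over to the footstool, lined up with the two bare dowels so that each dowel is under its hole, and finish holding it there level and still, about a centimetre clear above the dowel tips, so that I can put glue on them. Let nothing touch the stool, leave the spare sound rail on the board, and do not disturb anything else on the bench.

Things in the scene. Friction and masses are not known exactly. Their poses are not given: they have to be found in the camera images.
- rail_a: Sound top rail of pale pine, a straight bar 190 long (its x) x 30 wide (its y) x 20 mm thick (z), with a 12 mm hole right through it 75 mm either side of its middle. Lies flat on the board, about 75 g. Origin: centre of its underside. Identical with rail_b; the same either way round.
- rail_b: Second sound top rail, identical with rail_a. Origin: centre of its underside, x along its length.
- rail_a_hole0 (a point): Centre of rail_a's hole at its -x end, on the underside (75 mm from the middle).
- rail_a_hole1 (a point): Centre of rail_a's hole at its +x end, on the underside.
- rail_b_hole0 (a point): Centre of rail_b's hole at its -x end, on the underside.
- rail_b_hole1 (a point): Centre of rail_b's hole at its +x end, on the underside.
- rail_short: Spoiled rail: cut off at 140 mm instead of 190 mm, so it has only one hole; 30 wide (y), 20 mm thick, about 55 g. Origin: centre of its underside (middle of its 140 mm), x along its length. Same pine as the others.
- rail_split: Spoiled rail: 190 x 30 x 20 mm, but at its +x end the +y half of the wood has split away over the last 60 mm, hole and all, leaving a ragged tongue 8 to 13 mm wide on the -y side. Full width at its middle. About 65 g. Origin: centre of the underside of the full 190 x 30 mm outline, x along its length.
- board: Grey laminate-faced board 250 (x) x 300 (y) x 9 mm thick, fixed to the bench; the four rails lie on it side by side, about 74 mm apart middle to middle, their lengths roughly along its x. Origin: centre of its underside, on the bench.
- offcuts_box: Empty dark wooden open-topped box for offcuts, outside 240 (x) x 130 (y) x 85 mm high, walls and floor 8 mm thick, fixed to the bench between the board and the stool. Origin: centre of its underside, on the bench.
- stool: Half-built pine footstool, fixed: four legs 32 mm square, 160 mm tall, at x = +-65, y = +-75 mm. The -x legs have their top rail fitted (top 180 mm up) and a bar clamp with red jaws across them, 113 to 143 mm up, from y = +107 to -210 mm. The +x legs carry bare dowels for the other rail, which is to lie along the stool's y. Origin: on the bench under its middle.
- dowel_left (a point): Centre of the tip of the bare dowel on the stool's +x, +y leg: a beech pin 10 mm in diameter standing 20 mm up out of the leg's top, its tip 180 mm above the bench.
- dowel_right (a point): Centre of the tip of the bare dowel on the stool's +x, -y leg, like the other one and 150 mm from it; tip 180 mm above the bench.
- glue_bottle: White glue bottle, blue band, orange nozzle, 56 mm in diameter, 178 mm tall, standing near the offcuts box. Origin: centre of its foot.
- drill: Red and black cordless drill standing on its battery at the back of the bench, about 216 mm tall, 240 mm long along its x. Origin: on the bench under the battery's middle.
- file: Flat file with a wooden handle, 315 mm long along its x, lying at the back left; blade to +x. Origin: on the bench, 55 mm from the handle's end.
- try_square: Try square: dark wooden stock 110 mm long (its y), steel blade reaching 159 mm towards its x; lies at the back behind the board. Origin: under the stock's middle.
- tape_measure: Yellow tape measure 68 x 36 x 62 mm high, standing between the board and the glue bottle, on the robot's side. Origin: centre of its underside.
- mallet: Beech mallet lying at the back right behind the stool: head 70 (x) x 120 (y) x 85 mm high, 310 mm long in all, handle to its -x. Origin: on the bench, under the middle of the head's end face away from the handle.
- screw_box: Open wooden box of screws, 170 x 130 x 75 mm high, at the back. Origin: centre of its underside.
Not all that is in view belongs to the job. What is shaped like the rail_split but purple is not meant. What is shaped like the rail_short but orange is not meant.

How it is judged:
By the outcome, as a careful person would: the job done as asked, in the order asked, and still so for the second after the job is handed in, while the arm keeps its last pose, push and grip.
It also fails if it takes over 72 s, if anything falls off the work surface, if the arm or the gripper's body presses on something with over 40 N, if the wrist force passes 120 N, or if a joint passes its speed limit or range.

## Robot

A 6-joint arm with a two-finger parallel gripper is mounted at the origin on the work surface. World frame = base frame: x ahead of the robot, y to its left, z up, the work surface at z = 0. Lengths are in m, angles in rad, forces in N, time in s.
With the tool pointing down it reaches from about 0.35 to 0.85 m from the base axis. Payload 8.1 kg.
Tool frame: the origin (TCP) lies between the finger pads; the fingertips stand 25 mm ahead of it and the grasp point (between the pads) lies 6 mm ahead of it; z points along the fingers, y is the line along which they close (so a half turn about z gives the same grasp; the last joint's range is limited). The gripper opens to 93 mm and grips with 3 to 60 N. Pads are 15 mm wide; open, the fingers measure 128 mm over their backs; the gripper's body (75 mm by 188 mm) begins 65 mm behind the grasp point.
Start: joints at [-1.403, 0.13, 1.488, -0, 1.523, -0.085], TCP at [0.15, -0.581, 0.244] pointing down, gripper open.
Joint ranges: [-2.96, 2.96], [-0.89, 2.26], [0.02, 2.5], [-1.34, 4.48], [0, 2.73], [-2.66, 2.66]. Speed limits (rad/s): [2.39, 2.39, 2.79, 3.14, 3.14, 3.14].

## Interface

Orientations are given as a rotation vector (axis times angle).
In Python, from plant import robot gives the robot as it stands.
- The arm moves only by the tool arm_command, never from a script. Its argument "increments" is text: rows parted by semicolons, each of 5 numbers parted by spaces: the closure, from 0 (fully open) to 1 (shut), then the shift along the tool's x, y, z in mm, then the turn about the tool's z in rad. A call has 1 to 5 rows; each row is the pose to reach, as a shift and turn from the pose commanded when the call began, along the tool's axes at that moment; what a row does not reach only later rows make up. A row lasts 1/10 s, in which the tool goes at most 50 mm and 8.59 degrees, less where a joint would pass 70% of its speed; a pose out of reach is approached as far as the arm can. A call with a gripper value outside its range is refused whole. The fingers move at their own pace and stop on an object; "grip_force" is the grip in N (left out, the last holds). Time passes only in rows, so rows that repeat a pose let the fingers close. It gives the time, the measured TCP pose, the force, the opening and the grip force at its end, in the units of the state.
- robot.read_state(): the state, without advancing time (a new reading comes with each control period).
- robot.read_camera(name): name is "scene" or "top" or "wrist"; returns the picture (400x640x3 uint8, blue, green, red); there is no depth.
- robot.camera_model(name): a dict with "fx", "fy", "cx", "cy" (pixels), "eye" and "rotation" of the camera in the world. Camera axes: x right, y down, z forward; pixel columns grow to the right and rows downward; lengths in m; the calibration is good to about 2 mm. A picture is of the moment at which its call begins: read the wrist's pose just before it. camera_model takes no time and is no camera call; for the wrist camera it gives the pose at the moment of the call.
- robot.close_job(): hands the job in; it is judged then, once.
The state is a dict: "t": time; "q": joint angles; "dq": joint speeds; "joint_torque": joint torques, N m; "tool_pos": TCP position; "orientation": TCP orientation; "force": force on the tool from outside, world axes, zero at the start; "wrist_torque": the same for the moment, N m; "opening": finger opening in m; "gripper_force": force on a finger pad.
Only numpy, scipy, OpenCV 4.12 (cv2) and the standard library are available. Lean on these libraries where they do the work, as an engineer would, in place of code of your own. Each camera call takes 0.05 s, during which the arm holds its last target. There are 200 camera calls.

## Working session

There is one attempt and no reset: what is moved stays moved. The work goes in short steps, Python scripts to look and compute and a tool call to move; the robot and the scene stay as the last step left them, time stands still between calls to the robot, and variables do not carry over. Pictures are saved under pics/ and viewed, at most 10 in all, crops included, and the job is handed in when it is done.

Besides the shell and the picture viewer there is one more tool, called after "Request:" in YAML: its name, and indented under it one key for each argument. arm_command: Moves the arm, as the interface text tells. Its arguments: {"type":"object","properties":{"increments":{"type":"string"},"grip_force":{"type":"number"}},"required":["increments"]}

```bash
mkdir -p pics; ls; python3 - <<'E'
from plant import robot
import cv2,numpy as np
s=robot.read_state();print(s)
for n in("top","scene"):
    cv2.imwrite(f"pics/{n}0.png",robot.read_camera(n));print(n,robot.camera_model(n))
E
```

```text
pics
{'t': 0.0, 'q': array([-1.40340913e+00,  1.31175253e-01,  1.48924038e+00, -4.09715056e-05,
        1.52301475e+00, -8.54226636e-02]), 'dq': array([ 0.00097569, -0.00032747,  0.00106204, -0.00135272,  0.00120655,
        0.00096893]), 'joint_torque': array([-2.93078156e-04, -5.59838605e+01, -4.91761458e+01,  7.65589136e-02,
        3.52231564e-02, -1.51863374e-04]), 'tool_pos': array([ 0.14998331, -0.58041795,  0.24260036]), 'orientation': array([-3.11470727e+00, -3.95827955e-01,  1.82391497e-04]), 'force': array([-0.18657861,  0.01645871, -0.65512333]), 'wrist_torque': array([-0.02527147, -0.02160651, -0.02675401]), 'gripper_force': 0.0, 'opening': 0.09298250202136714}
top {'fx': 448.5177584666874, 'fy': 448.5177584666874, 'cx': 317.6960575685776, 'cy': 193.72118743420853, 'eye': array([0.40306722, 0.01427663, 1.48973046]), 'rotation': array([-2.19703537,  2.19395981, -0.10619668])}
scene {'fx': 398.6065462136056, 'fy': 398.6065462136056, 'cx': 314.5826857918076, 'cy': 202.8456662389004, 'eye': array([ 0.97216203, -0.67416362,  0.86397076]), 'rotation': array([-2.19990364, -0.72091629,  0.33732595])}
```

View pics/top0.png

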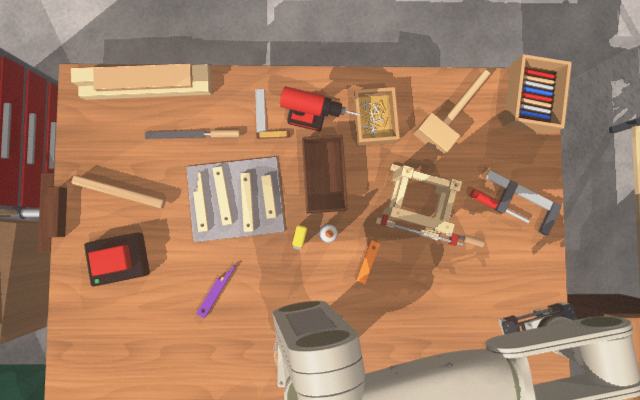

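View pics/scene0.png

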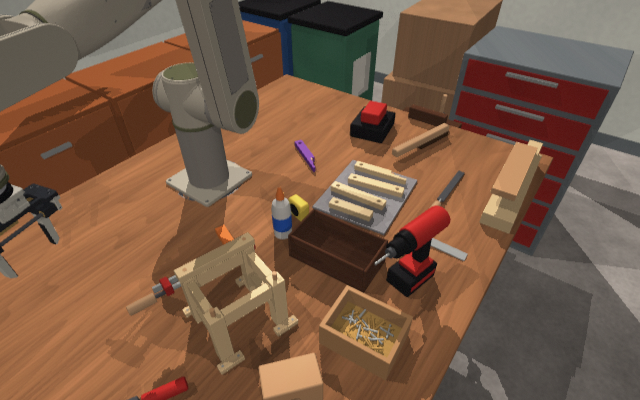

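Top view: board at (235,198), with four rails at about (200,200), (222,195), (247,198) and (268,194). The last is the shortest. Box at (325,175), stool at (425,203), purple decoy at (217,290), orange decoy at (368,262). I'll confirm which rail is which in an enlarged crop.

```bash
cat > h.py <<'E'
import numpy as np,cv2
from scipy.spatial.transform import Rotation as R
def ray(m,uv):
    d=R.from_rotvec(m["rotation"]).as_matrix()@np.array([(uv[0]-m["cx"])/m["fx"],(uv[1]-m["cy"])/m["fy"],1.])
    return np.array(m["eye"]),d/np.linalg.norm(d)
def atz(m,uv,z):
    e,d=ray(m,uv);return e+d*(z-e[2])/d[2]
def proj(m,p):
    c=R.from_rotvec(m["rotation"]).as_matrix().T@(np.asarray(p)-m["eye"])
    return np.array([m["fx"]*c[0]/c[2]+m["cx"],m["fy"]*c[1]/c[2]+m["cy"]])
def tri(obs):
    A=np.zeros((3,3));b=np.zeros(3)
    for m,uv in obs:
        e,d=ray(m,uv);P=np.eye(3)-np.outer(d,d);A+=P;b+=P@e
    x=np.linalg.solve(A,b)
    return x,[np.round(proj(m,x)-uv,1) for m,uv in obs]
E
python3 - <<'E'
import cv2,numpy as np
from plant import robot
from h import *
t=cv2.imread("pics/top0.png");s=cv2.imread("pics/scene0.png")
a=cv2.resize(t[150:250,180:290],None,fx=3.6,fy=3.6,interpolation=3)
b=cv2.resize(t[150:250,375:485],None,fx=3.6,fy=3.6,interpolation=3)
c=cv2.resize(s[155:230,315:425],None,fx=3.2,fy=3.2,interpolation=3)
d=cv2.resize(s[225:300,170:280],None,fx=3.2,fy=3.2,interpolation=3)
cv2.imwrite("pics/crop1.png",np.vstack([np.hstack([a,b]),cv2.copyMakeBorder(np.hstack([c,d]),0,0,0,792-704,0)]))
m=robot.camera_model("top")
for n,uv,z in[("board",(235,198),.01),("box",(325,175),.08),("stool",(425,203),.16),("bottle",(328,233),.17),("tape",(299,237),.06),("r1",(200,200),.029),("r4",(268,194),.029)]:print(n,atz(m,uv,z).round(3))
E
```

```text
board [0.497 0.252 0.01 ]
box [ 0.566 -0.042  0.08 ]
stool [ 0.473 -0.338  0.16 ]
bottle [ 0.384 -0.047  0.17 ]
tape [0.37 0.04 0.06]
r1 [0.489 0.361 0.029]
r4 [0.509 0.142 0.029]
```

View pics/crop1.png

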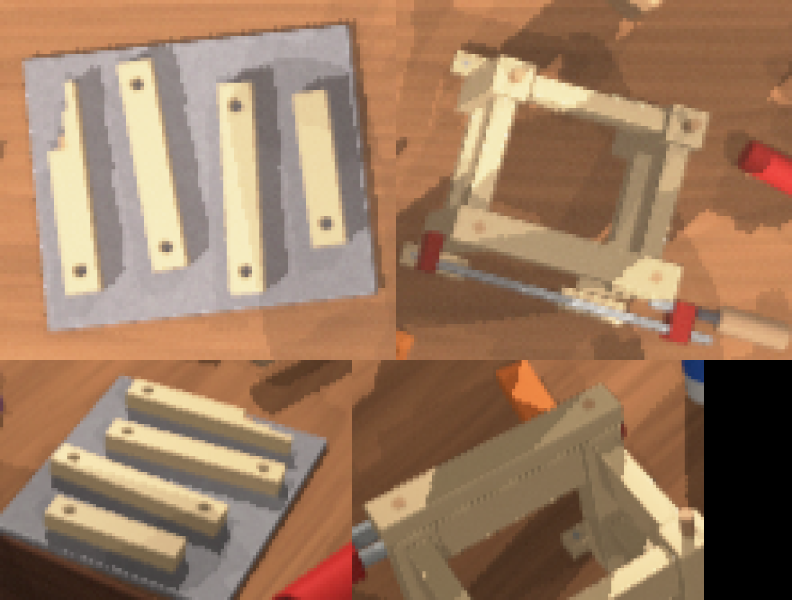

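Of the four rails in the crop, px in the full top image:
- **(200,200):** the split one. It has a notch at its upper left end and one hole.
- **(222,195):** sound, two holes.
- **(247,198):** sound, two holes.
- **(268,194):** the short one, with a single hole.

The bare dowels are on the upper legs, at about (408,171) and (456,185). The purple and orange pieces lie elsewhere and are not meant.

Next I'll work out the move over the stool.

```bash
cat >> h.py <<'E'
from plant import robot
def Tp():
    s=robot.read_state();return s,R.from_rotvec(s["orientation"])
def go(p,yaw=None):
    """shift in tool axes [mm] and turn [rad] from measured pose to world p, tool-x yaw"""
    s,r=Tp();M=r.as_matrix();d=M.T@(np.asarray(p)-s["tool_pos"])*1e3
    y0=np.arctan2(M[1,0],M[0,0]);t=0 if yaw is None else -((yaw-y0+np.pi)%(2*np.pi)-np.pi)
    print("shift",d.round(1),"turn",round(t,3),"yaw0",round(y0,3),"pos",s["tool_pos"].round(4),"q6",round(s["q"][5],2))
E
python3 - <<'E'
from h import *
s,r=Tp();w=robot.camera_model("wrist");M=r.as_matrix()
print(M.round(3));print("cam in tool",(M.T@(w["eye"]-s["tool_pos"])).round(4),(M.T@R.from_rotvec(w["rotation"]).as_matrix()).round(3),w["fx"],w["cx"],w["cy"])
m=robot.camera_model("top");t=cv2.imread("pics/top0.png")
for n,uv in[("dl",(408,170.8)),("dr",(456,184.7))]:print(n,atz(m,uv,.18).round(3))
hsv=cv2.cvtColor(t,cv2.COLOR_BGR2HSV);k=((hsv[...,2]>195)&(hsv[...,1]>40)).astype(np.uint8);k[:,:185]=0;k[:155]=0;k[245:]=0;k[:,290:]=0
n,l,st,c=cv2.connectedComponentsWithStats(k)
for i in range(1,n):
    if st[i,4]>100:
        rc=cv2.minAreaRect(np.argwhere(l==i)[:,::-1].astype(np.float32));b=cv2.boxPoints(rc);P=np.array([atz(m,q,.029) for q in b])
        e=P[1]-P[0],P[2]-P[1];e=max(e,key=np.linalg.norm);print(c[i].round(1),atz(m,rc[0],.029).round(3),"len",[round(np.linalg.norm(P[j+1]-P[j]),3) for j in(0,1)],"ang",round(np.degrees(np.arctan2(e[1],e[0]))%180,1))
b=[(303,137),(340,136),(346,211),(308,213)]
print("box",[atz(m,q,.085).round(3)[:2] for q in b])
go([.45,-.33,.42],0)
E
```

```text
[[ 0.968  0.25  -0.   ]
 [ 0.25  -0.968  0.002]
 [ 0.    -0.002 -1.   ]]
cam in tool [ 7.67e-02  1.00e-04 -1.41e-01] [[-0.    -0.96  -0.278]
 [ 1.    -0.     0.002]
 [-0.002 -0.278  0.96 ]] 278.59025597543484 316.39359458994875 203.88871461801878
dl [ 0.567 -0.284  0.18 ]
dr [ 0.527 -0.425  0.18 ]
[215.6 158. ] [0.62  0.27  0.029] len [np.float64(0.287), np.float64(0.033)] ang 90.2
[221.6 195.6] [0.503 0.292 0.029] len [np.float64(0.032), np.float64(0.193)] ang 10.9
[206.6 228.2] [0.464 0.3   0.029] len [np.float64(0.221), np.float64(0.237)] ang 0.6
[199.8 206. ] [0.483 0.365 0.029] len [np.float64(0.032), np.float64(0.193)] ang 8.3
[246.1 202.1] [0.483 0.212 0.029] len [np.float64(0.031), np.float64(0.191)] ang 4.1
[268.  196.2] [0.501 0.142 0.029] len [np.float64(0.031), np.float64(0.14)] ang 8.0
box [array([0.686, 0.028]), array([ 0.69, -0.09]), array([ 0.452, -0.108]), array([0.445, 0.011])]
shift [ 353.1 -167.8 -176.9] turn 0.253 yaw0 0.253 pos [ 0.15   -0.5805  0.2427] q6 -0.09
```

Request:
arm_command:
  increments: "0 20 -10 -48 0.1; 0 50 -20 -90 0.2; 0 80 -35 -130 0.25; 0 115 -55 -160 0.25; 0 155 -75 -177 0.25"

```text
t: 0.6
tool_pos: [0.2783, -0.4723, 0.4213]
orientation: [3.139, 0.002, 0.002]
force: [0.9, -1.8, -0.3]
opening: 0.0931
gripper_force: 0.0
```

```bash
python3 -c "
from h import *
go([.45,-.33,.42],0)"
```

```text
shift [ 171.9 -142.1    1.1] turn 0.001 yaw0 0.001 pos [ 0.2783 -0.4723  0.4213] q6 0.44
```

Request:
arm_command:
  increments: "0 38 -32 0 0; 0 76 -64 0 0; 0 114 -96 0 0; 0 150 -125 0 0; 0 172 -142 0 0"

```text
t: 1.1
tool_pos: [0.4515, -0.3276, 0.4181]
orientation: [-3.141, -0.008, 0.0]
force: [0.6, -0.6, 0.0]
opening: 0.0931
gripper_force: 0.0
```

```bash
python3 - <<'E'
from h import *
import pickle
t=cv2.imread("pics/top0.png")
m=robot.camera_model("wrist");i=robot.read_camera("wrist");cv2.imwrite("pics/w1.png",i);pickle.dump(m,open("w1.pkl","wb"))
print(proj(m,[.567,-.284,.18]),proj(m,[.527,-.425,.18]));go([.5,.25,.42],.1)
E
```

```text
[281.98559113  91.2873806 ] [390.58316144 124.66541412]
shift [  50.7 -575.4   -0.7] turn -0.093 yaw0 0.007 pos [ 0.4535 -0.3257  0.4178] q6 0.85
```

View pics/w1.png

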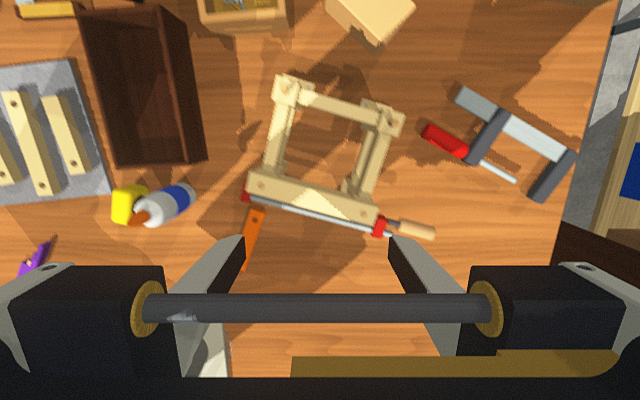

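Wrist view: the bare dowels show at about (291,88) and (387,118), close to the predicted (282,91) and (390,125). The box is at (150,85), the bottle at (165,205) and the board on the left. Moving over the board.

Request:
arm_command:
  increments: "0 0 -48 0 0; 0 0 -96 0 0; 0 0 -144 0 0; 0 0 -192 0 0; 0 0 -240 0 0"

```text
t: 1.65
tool_pos: [0.4481, -0.0887, 0.4182]
orientation: [-3.141, -0.003, 0.001]
force: [0.9, 1.9, -0.5]
opening: 0.0935
gripper_force: 0.0
```

Request:
arm_command:
  increments: "0 0 -48 0 0; 0 0 -96 0 0; 0 0 -144 0 0; 0 0 -192 0 0; 0 0 -240 0 -0.1"

```text
t: 2.15
tool_pos: [0.4475, 0.1515, 0.4184]
orientation: [3.137, 0.162, -0.0]
force: [0.8, 0.2, 0.4]
opening: 0.0927
gripper_force: 0.0
```

Request:
arm_command:
  increments: "0.4 0 -48 20 0; 0.4 0 -90 50 0; 0.4 0 -95 70 0; 0.4 0 -95 70 0; 0.4 0 -95 70 0"

```text
t: 2.65
tool_pos: [0.4382, 0.2437, 0.3486]
orientation: [3.137, 0.162, -0.002]
force: [-0.1, -0.5, 0.5]
opening: 0.0583
gripper_force: 0.0
```

```bash
python3 - <<'E'
from h import *
import pickle
m=robot.camera_model("wrist");i=robot.read_camera("wrist");cv2.imwrite("pics/w2.png",i);pickle.dump(m,open("w2.pkl","wb"))
s=robot.read_state();print(s["tool_pos"],s["opening"],s["q"][5])
E
```

```text
[0.43874334 0.24353961 0.34975691] 0.056778359519391114 1.873423017708883
```

View pics/w2.png

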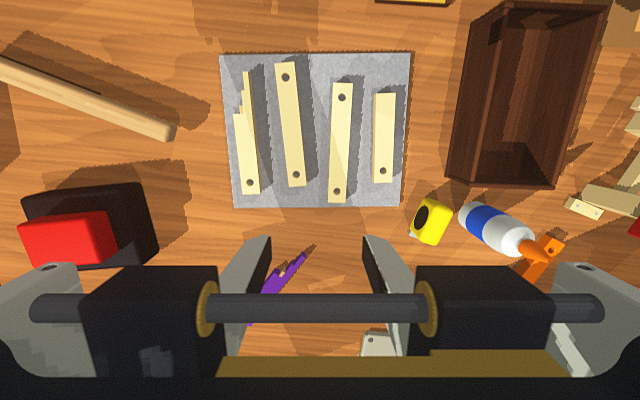

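Wrist view, board from above. Split rail at (247,130), with its hole at (250,183). The sound rails have holes at (285,77)/(296,174) and (342,97)/(337,191). The short rail is at (384,137), with its hole at (382,171). Triangulating the holes against the top view.

```bash
cat >> h.py <<'E'
def dark(i,uv,r,ref=None):
    g=cv2.GaussianBlur(cv2.cvtColor(i,cv2.COLOR_BGR2GRAY),(0,0),.6).astype(float);u,v=np.round(uv).astype(int);p=g[v-r:v+r+1,u-r:u+r+1]
    w=np.clip(np.percentile(p,70)*.8-p,0,None);y,x=np.mgrid[-r:r+1,-r:r+1];return np.array([u+(w*x).sum()/w.sum(),v+(w*y).sum()/w.sum()])
E
python3 - <<'E'
from h import *
import pickle
a=pickle.load(open("w2.pkl","rb"));b=robot.camera_model("top");A=cv2.imread("pics/w2.png");B=cv2.imread("pics/top0.png")
H=[((250,183),(201.9,225.3)),((285,77),(218.1,173.6)),((296,174),(226.1,218.6)),((342,97),(245.3,179.4)),((337,191),(248.1,225.3)),((382,171),(270.6,211.9))]
for u,v in H:
    u=dark(A,u,5);v=dark(B,v,2);x,e=tri([(a,u),(b,v)]);print(u.round(1),v.round(1),x.round(4),*e,"wrist@.029",atz(a,u,.029).round(4))
h=cv2.cvtColor(A,cv2.COLOR_BGR2HSV);k=((h[...,2]>140)&(h[...,1]>45)&(h[...,0]<35)).astype(np.uint8);k[:, :222]=0;k[:55]=0;k[207:]=0;k[:,410:]=0
k=cv2.morphologyEx(k,3,np.ones((5,5)))
n,l,st,c=cv2.connectedComponentsWithStats(k)
for i in range(1,n):
    if st[i,4]>300:
        rc=cv2.minAreaRect(np.argwhere(l==i)[:,::-1].astype(np.float32));q=cv2.boxPoints(rc);P=np.array([atz(a,z,.029) for z in q]);e=max(P[1]-P[0],P[2]-P[1],key=np.linalg.norm)
        print(c[i].round(1),P.mean(0).round(4),[round(np.linalg.norm(P[j+1]-P[j]),4) for j in(0,1)],"ang",round(np.degrees(np.arctan2(e[1],e[0]))%180,1))
E
```

```text
[249.7 181.9] [202.  224.8] [0.4084 0.353  0.0288] [-0.4  0. ] [ 0.2 -0. ] wrist@.029 [0.4086 0.3523 0.029 ]
[285.1  76.9] [217.6 173. ] [0.5748 0.3029 0.0442] [-0.  -0.1] [0.  0.1] wrist@.029 [0.5767 0.3046 0.029 ]
[295.9 173.9] [225.8 218.2] [0.43   0.2765 0.0303] [-0.3  0.2] [ 0.2 -0.1] wrist@.029 [0.43   0.2761 0.029 ]
[341.5  97.1] [245. 179.] [0.5568 0.2161 0.0342] [ 0.  -0.2] [-0.   0.1] wrist@.029 [0.557  0.2157 0.029 ]
[336.5 190.7] [247.8 225. ] [0.4083 0.2056 0.0303] [-0.2  0.2] [ 0.1 -0.1] wrist@.029 [0.4083 0.2051 0.029 ]
[382.5 170.2] [270.1 211.7] [0.4512 0.1339 0.0314] [-0.   0.1] [ 0. -0.] wrist@.029 [0.451  0.1333 0.029 ]
[290.5 123.3] [0.5034 0.2898 0.029 ] [np.float64(0.0305), np.float64(0.1916)] ang 11.6
[247. 143.] [0.4824 0.3613 0.029 ] [np.float64(0.033), np.float64(0.1908)] ang 8.9
[339.2 141.5] [0.483  0.2102 0.029 ] [np.float64(0.1911), np.float64(0.0314)] ang 3.5
[225.4 166.8] [0.4535 0.39   0.029 ] [np.float64(0.017), np.float64(0.1825)] ang 1.1
[382.9 136.6] [0.5011 0.1407 0.029 ] [np.float64(0.1419), np.float64(0.0343)] ang 7.9
[403.1 173.2] [0.4612 0.1425 0.029 ] [np.float64(0.098), np.float64(0.1474)] ang 11.2
```

Hole heights come out around 30 mm (29 expected), and lengths and widths match. Going for the split rail first, gripping it 10 mm towards its whole end.

```bash
python3 -c "
from h import *
go([.4725,.360,.09],.14)"
```

```text
shift [  45.2 -112.4  259.8] turn -0.038 yaw0 0.102 pos [0.4387 0.2435 0.3498] q6 1.87
```

Request:
arm_command:
  increments: "0.4 18 -45 0 -0.038; 0.4 36 -90 0 -0.038; 0.4 45 -112 30 -0.038; 0.4 45 -112 78 -0.038; 0.4 45 -112 126 -0.038"

```text
t: 3.2
tool_pos: [0.4738, 0.3606, 0.2241]
orientation: [-3.132, -0.219, -0.007]
force: [0.2, 0.0, -1.2]
opening: 0.0557
gripper_force: 0.0
```

Request:
arm_command:
  increments: "0.4 0 0 48 0; 0.4 0 0 96 0; 0.4 0 0 134 0; 0.4 0 0 134 0; 0.4 0 0 134 0"

```text
t: 3.7
tool_pos: [0.4729, 0.3598, 0.0904]
orientation: [-3.134, -0.219, -0.001]
force: [0.9, -0.3, -0.4]
opening: 0.0558
gripper_force: 0.0
```

```bash
python3 - <<'E'
from h import *
import pickle
go([.4725,.360,.037],.14)
m=robot.camera_model("wrist");i=robot.read_camera("wrist")
c=cv2.resize(i[60:360,160:480],None,fx=1.2,fy=1.2);cv2.imwrite("pics/w3.png",c)
print(proj(m,[.4725,.360,.029]),proj(m,[.408,.352,.029]))
E
```

```text
shift [-0.5 -0.2 53.4] turn -0.001 yaw0 0.139 pos [0.4729 0.3598 0.0904] q6 2.0
[315.41282296 226.94172036] [314.26424316 299.52124009]
```

View pics/w3.png

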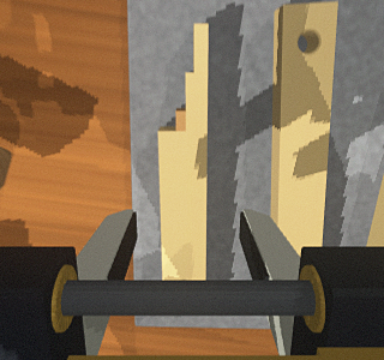

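The split rail sits between the open fingers, centred within about 2 mm (crop x 184 against 189). Descending and gripping.

Request:
arm_command:
  increments: "0.4 0 0 30 0; 0.4 0 0 53 0; 0.4 0 0 53 0; 0.8 0 0 53 0; 0.8 0 0 53 0"
  grip_force: 30

```text
t: 4.25
tool_pos: [0.4736, 0.3615, 0.0389]
orientation: [-3.132, -0.221, -0.007]
force: [0.5, 0.8, -0.2]
opening: 0.0441
gripper_force: 0.0
```

Request:
arm_command:
  increments: "0.8 0 0 0 0; 0.8 0 0 0 0; 0.8 0 0 -20 0; 0.8 0 0 -60 0; 0.8 0 0 -100 0"

```text
t: 4.75
tool_pos: [0.4707, 0.3598, 0.136]
orientation: [3.133, 0.221, -0.003]
force: [0.9, 0.3, 0.0]
opening: 0.0297
gripper_force: 30.0
```

```bash
python3 -c "
from h import *
go([.568,-.040,.20],-.03);c=[(.686,.028),(.69,-.09),(.452,-.108),(.445,.011)]
c=np.array(c);print(c.mean(0),c[0]-c[3],c[1]-c[2])"
```

```text
shift [ 40.  409.6 -63.7] turn 0.171 yaw0 0.141 pos [0.4707 0.3598 0.136 ] q6 2.0
[ 0.56825 -0.03975] [0.241 0.017] [0.238 0.018]
```

The split rail is held at opening 29.7 mm, which is its width. Carrying it over the box.

Request:
arm_command:
  increments: "0.8 4 30 -40 0; 0.8 8 77 -50 0.069; 0.8 12 125 -50 0.069; 0.8 15 173 -50 0.069; 0.8 18 221 -50 0.069"

```text
t: 5.25
tool_pos: [0.5206, 0.1423, 0.1864]
orientation: [-3.139, -0.114, -0.002]
force: [1.6, -0.4, -1.8]
opening: 0.0299
gripper_force: 30.0
```

```bash
python3 -c "
from h import *
go([.558,-.0405,.15],.072)"
```

```text
shift [ 24.  185.1  36.4] turn 0.0 yaw0 0.072 pos [0.5206 0.1423 0.1864] q6 1.67
```

Request:
arm_command:
  increments: "0.8 8 47 0 0; 0.8 16 94 0 0; 0.8 22 141 5 0; 0.8 24 180 20 0; 0.8 24 185 36 0"

```text
t: 5.75
tool_pos: [0.5585, -0.0432, 0.1502]
orientation: [3.138, 0.106, 0.003]
force: [-0.8, 0.6, -1.8]
opening: 0.03
gripper_force: 30.0
```

```bash
python3 - <<'E'
from h import *
go([.558,-.0405,.043],.072)
i=robot.read_camera("wrist");cv2.imwrite("pics/w4.png",i)
j=robot.read_camera("top");cv2.imwrite("pics/t4.png",j)
E
```

```text
shift [ -0.5  -2.9 107.2] turn -0.004 yaw0 0.068 pos [ 0.5585 -0.0432  0.1502] q6 1.34
```

View pics/w4.png

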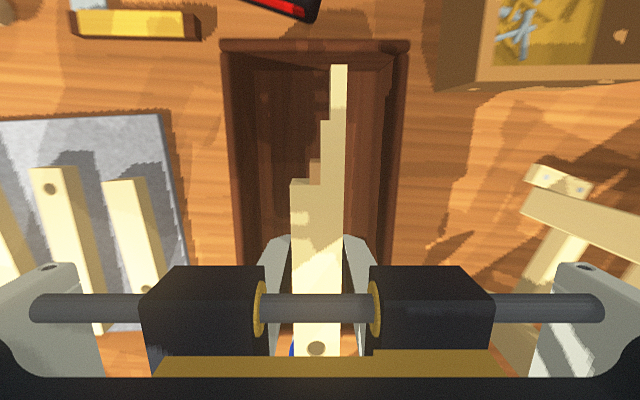

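The split rail hangs inside the box outline (rim columns 222–408), with its tongue end at (338,65) short of the far wall. Lowering and releasing with a small opening.

Request:
arm_command:
  increments: "0.8 0 -2 40 0; 0.8 0 -2 80 0; 0.8 0 -2 107 0; 0.8 0 -2 109 0; 0.55 0 -2 109 0"

```text
t: 6.35
tool_pos: [0.5575, -0.0355, 0.0412]
orientation: [-3.139, -0.115, 0.001]
force: [0.1, -0.1, -0.3]
opening: 0.034
gripper_force: 0.0
```

Request:
arm_command:
  increments: "0.55 0 0 0 0; 0.55 0 0 0 0; 0.55 0 0 -40 0; 0.55 0 0 -88 0; 0.55 0 0 -128 0"

```text
t: 6.85
tool_pos: [0.5581, -0.0368, 0.1724]
orientation: [3.139, 0.113, 0.004]
force: [1.0, 0.8, 0.2]
opening: 0.0417
gripper_force: 0.0
```

```bash
python3 - <<'E'
from h import *
go([.500,.1407,.10],.138)
E
```

```text
shift [ -45.5 -181.3   72.2] turn -0.066 yaw0 0.072 pos [ 0.5581 -0.0368  0.1724] q6 1.34
```

Request:
arm_command:
  increments: "0.4 -12 -47 0 -0.066; 0.4 -24 -94 0 -0.066; 0.4 -36 -141 10 -0.066; 0.4 -45 -181 35 -0.066; 0.4 -45 -181 70 -0.066"

```text
t: 7.35
tool_pos: [0.5007, 0.1454, 0.1017]
orientation: [-3.131, -0.223, -0.011]
force: [1.0, -0.4, -0.2]
opening: 0.0559
gripper_force: 0.0
```

```bash
python3 - <<'E'
from h import *
go([.500,.1407,.038],.138)
m=robot.camera_model("wrist");i=robot.read_camera("wrist")
h=cv2.cvtColor(i,cv2.COLOR_BGR2HSV)
cv2.imwrite("pics/w5.png",i)
g=i[190,230:410].astype(int);print(h[185,240:400:5,2],h[185,240:400:5,1]);print(proj(m,[.500,.1407,.029]),proj(m,[.535,.1456,.029]))
E
```

```text
shift [-1.8  4.7 63.7] turn 0.004 yaw0 0.142 pos [0.5007 0.1454 0.1017] q6 1.61
[240 241 242 212 120 118 105 110 103 161 176 186 186 246 252 252 252 252
 252 251 235 128 119 124 122 175 122 151 175 179 191 197] [ 88  88  89 107  79  26  24  21  40  13   9   5   8  80  68  67  64  65
  69  73  98  20  24  16  19  13 155 165 170 165 168 164]
[321.43152367 223.56601605] [321.78384329 180.88719325]
```

Request:
arm_command:
  increments: "0.4 0 0 0 0; 0.4 0 0 0 0; 0.4 0 0 20 0"

```text
t: 7.7
tool_pos: [0.5042, 0.1404, 0.084]
orientation: [-3.133, -0.214, -0.015]
force: [1.4, -0.3, -0.2]
opening: 0.0558
gripper_force: 0.0
```

```bash
python3 - <<'E'
from h import *
go([.500,.1407,.038],.138)
E
```

```text
shift [-4.6 -0.9 46. ] turn -0.002 yaw0 0.136 pos [0.5042 0.1404 0.084 ] q6 1.61
```

Request:
arm_command:
  increments: "0.4 -3 0 25 0; 0.4 -3 0 45 0; 0.4 -3 0 46 0; 0.8 -3 0 46 0; 0.8 -3 0 46 0"

```text
t: 8.2
tool_pos: [0.4982, 0.1396, 0.0343]
orientation: [-3.134, -0.214, -0.004]
force: [0.4, -0.2, 0.8]
opening: 0.0439
gripper_force: 0.2
```

Request:
arm_command:
  increments: "0.8 0 0 0 0; 0.8 0 0 0 0; 0.8 0 0 -30 0; 0.8 0 0 -75 0; 0.8 0 0 -122 0"

```text
t: 8.7
tool_pos: [0.4955, 0.1398, 0.1552]
orientation: [3.134, 0.216, -0.004]
force: [0.5, -0.7, 0.2]
opening: 0.0296
gripper_force: 30.0
```

```bash
python3 - <<'E'
from h import *
go([.568,-.0405,.155],.072)
E
```

```text
shift [4.710e+01 1.885e+02 1.000e-01] turn 0.066 yaw0 0.138 pos [0.4955 0.1398 0.1552] q6 1.61
```

Request:
arm_command:
  increments: "0.8 12 47 0 0.066; 0.8 24 94 0 0.066; 0.8 36 141 0 0.066; 0.8 47 188 0 0.066; 0.8 47 188 0 0.066"

```text
t: 9.2
tool_pos: [0.5704, -0.0453, 0.1551]
orientation: [3.138, 0.105, 0.002]
force: [0.1, 0.6, -0.4]
opening: 0.0295
gripper_force: 30.0
```

Request:
arm_command:
  increments: "0.8 0 0 0 0; 0.8 0 0 0 0; 0.8 0 0 20 0"

```text
t: 9.5
tool_pos: [0.5709, -0.0387, 0.1375]
orientation: [3.139, 0.115, 0.008]
force: [0.8, -0.2, -1.4]
opening: 0.0295
gripper_force: 30.0
```

```bash
python3 - <<'E'
from h import *
go([.568,-.0405,.060],.072)
i=robot.read_camera("wrist");cv2.imwrite("pics/w6.png",i)
E
```

```text
shift [-3.4  1.5 77.5] turn 0.001 yaw0 0.073 pos [ 0.5709 -0.0387  0.1375] q6 1.34
```

View pics/w6.png

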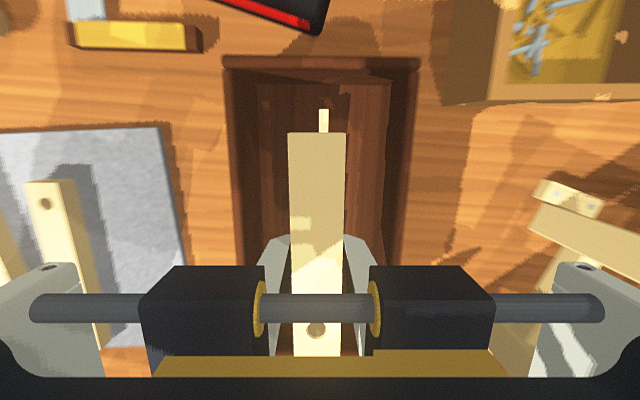

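The split rail lies in the box (tongue at (323,120)) and the short rail is held right above it. Lowering and releasing.

Request:
arm_command:
  increments: "0.8 -2 1 40 0; 0.8 -2 1 74 0; 0.8 -2 1 77 0; 0.8 -2 1 77 0; 0.55 -2 1 77 0"

```text
t: 10.05
tool_pos: [0.568, -0.0404, 0.0595]
orientation: [3.139, 0.114, 0.003]
force: [-0.8, -0.2, 0.2]
opening: 0.0338
gripper_force: 0.0
```

Request:
arm_command:
  increments: "0.55 0 0 0 0; 0.55 0 0 0 0; 0.55 0 0 -40 0; 0.55 0 0 -88 0; 0.55 0 0 -128 0"

```text
t: 10.55
tool_pos: [0.5674, -0.0409, 0.1886]
orientation: [3.139, 0.112, 0.003]
force: [1.2, -1.0, 0.1]
opening: 0.0419
gripper_force: 0.0
```

```bash
python3 - <<'E'
from h import *
go([.483,.2105,.12],.06)
i=robot.read_camera("wrist");cv2.imwrite("pics/w7.png",i)
E
```

```text
shift [ -66.3 -256.8   68.4] turn 0.012 yaw0 0.072 pos [ 0.5674 -0.0409  0.1886] q6 1.34
```

View pics/w7.png

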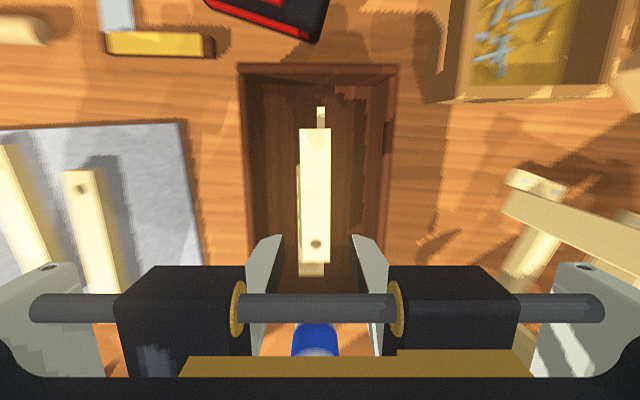

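Both spoiled rails lie in the box, the short one on the split one at about (314,195). Now the sound rail nearest the box.

Request:
arm_command:
  increments: "0.45 -13 -48 0 0; 0.45 -26 -96 0 0; 0.45 -39 -144 0 0; 0.45 -52 -192 0 0; 0.45 -62 -240 0 0"

```text
t: 11.1
tool_pos: [0.4873, 0.1957, 0.1864]
orientation: [-3.139, -0.112, -0.002]
force: [1.7, 0.7, -0.4]
opening: 0.0507
gripper_force: 0.0
```

Request:
arm_command:
  increments: "0.45 -4 -16 20 0; 0.45 -4 -16 60 0; 0.45 -4 -16 88 0; 0.45 -4 -16 88 0; 0.45 -4 -16 88 0"

```text
t: 11.6
tool_pos: [0.4829, 0.2097, 0.0981]
orientation: [3.139, 0.113, -0.001]
force: [0.3, -0.0, -0.3]
opening: 0.0512
gripper_force: 0.0
```

```bash
python3 - <<'E'
from h import *
go([.4827,.2104,.037],.071)
m=robot.camera_model("wrist");i=robot.read_camera("wrist")
p=proj(m,[.557,.2157,.029]);d=dark(i,p,14);print(p,d,atz(m,d,.029).round(4));h=cv2.cvtColor(i,cv2.COLOR_BGR2HSV);q=proj(m,[.520,.2131,.029]);r=int(q[1]);print(q,np.where((h[r,260:380,1]>45)&(h[r,260:380,2]>130))[0]+260)
E
```

```text
shift [-0.1 -0.7 61.1] turn 0.001 yaw0 0.072 pos [0.4829 0.2097 0.0981] q6 1.81
[314.63799806 126.69194512] [314.10148144 125.98566545] [0.5575 0.2161 0.029 ]
[314.65491074 177.054326  ] [295 296 297 298 299 300 301 302 303 304 305 306 307 308 309 310 311 312
 313 314 315 316 317 318 319 320 321 322 323 324 325 326 327 328 329 330
 331 332 333 334]
```

Hole and edges land within 0.5 mm of prediction. Gripping the rail.

Request:
arm_command:
  increments: "0.45 0 -1 30 0; 0.45 0 -1 58 0; 0.45 0 -1 60 0; 0.45 0 -1 60 0; 0.8 0 -1 60 0"
  grip_force: 40

```text
t: 12.15
tool_pos: [0.4847, 0.2113, 0.0402]
orientation: [-3.139, -0.112, -0.005]
force: [-0.6, 0.2, 1.1]
opening: 0.0469
gripper_force: 0.0
```

Request:
arm_command:
  increments: "0.8 0 0 0 0; 0.8 0 0 0 0; 0.8 0 0 0 0; 0.8 0 0 0 0; 0.8 0 0 -30 0"

```text
t: 12.65
tool_pos: [0.4798, 0.2098, 0.0644]
orientation: [3.138, 0.113, -0.011]
force: [-0.7, -0.1, -0.5]
opening: 0.0299
gripper_force: 40.0
```

Request:
arm_command:
  increments: "0.8 0 0 -45 0; 0.8 0 0 -90 0; 0.8 0 0 -135 0; 0.8 0 0 -180 0; 0.8 0 0 -220 0"

```text
t: 13.15
tool_pos: [0.4827, 0.2108, 0.2903]
orientation: [-3.139, -0.113, -0.002]
force: [-0.0, 0.2, -0.8]
opening: 0.0296
gripper_force: 40.0
```

```bash
python3 - <<'E'
from h import *
go([.547,-.354,.30],np.radians(74))
E
```

```text
shift [ 23.6 568.   -9.8] turn -1.22 yaw0 0.072 pos [0.4827 0.2108 0.2903] q6 1.81
```

Request:
arm_command:
  increments: "0.8 -6 45 -10 0; 0.8 -13 93 -20 0; 0.8 -20 141 -20 0; 0.8 -27 189 -20 0; 0.8 -33 237 -20 0"

```text
t: 13.65
tool_pos: [0.4663, -0.0296, 0.308]
orientation: [3.139, 0.114, 0.001]
force: [0.8, -0.5, -0.8]
opening: 0.0294
gripper_force: 40.0
```

Request:
arm_command:
  increments: "0.8 -6 48 0 -0.13; 0.8 -13 96 0 -0.26; 0.8 -20 144 0 -0.4; 0.8 -27 192 0 -0.53; 0.8 -33 236 0 -0.66"

```text
t: 14.15
tool_pos: [0.4512, -0.2581, 0.3078]
orientation: [2.934, 1.123, 0.001]
force: [0.6, 0.6, -0.8]
opening: 0.0294
gripper_force: 40.0
```

```bash
python3 - <<'E'
from h import *
go([.437,-.447,.31],np.radians(74))
E
```

```text
shift [-136.7  131.1   -2.2] turn -0.56 yaw0 0.731 pos [ 0.4512 -0.2581  0.3078] q6 0.22
```

Request:
arm_command:
  increments: "0.8 -34 33 0 -0.14; 0.8 -68 66 0 -0.28; 0.8 -102 99 0 -0.42; 0.8 -132 126 0 -0.56; 0.8 -137 131 0 -0.56"

```text
t: 14.65
tool_pos: [0.4343, -0.4491, 0.3064]
orientation: [-2.512, -1.884, 0.002]
force: [0.3, -0.0, -0.7]
opening: 0.0296
gripper_force: 40.0
```

Request:
arm_command:
  increments: "0.8 0 0 0 0; 0.8 0 0 0 0; 0.8 0 0 0 0"

```text
t: 14.95
tool_pos: [0.4368, -0.444, 0.308]
orientation: [2.514, 1.884, 0.0]
force: [-0.4, -0.4, -1.2]
opening: 0.0295
gripper_force: 40.0
```

```bash
python3 - <<'E'
from h import *
import pickle
go([.547,-.354,.30],np.radians(74))
m=robot.camera_model("wrist");i=robot.read_camera("wrist");cv2.imwrite("pics/w8.png",i);pickle.dump(m,open("w8.pkl","wb"))
print(proj(m,[.567,-.284,.18]),proj(m,[.527,-.425,.18]))
# second place will follow; rail holes in tool frame
s,r=Tp();print("rail hole guess px",proj(m,s["tool_pos"]+r.as_matrix()@[.075,0,.009]))
E
```

```text
shift [117.3  80.5   8. ] turn -0.005 yaw0 1.286 pos [ 0.4368 -0.444   0.308 ] q6 -0.59
[415.07169939 -22.03563303] [401.24737369 158.93752942]
rail hole guess px [317.20357348 126.75506821]
```

View pics/w8.png

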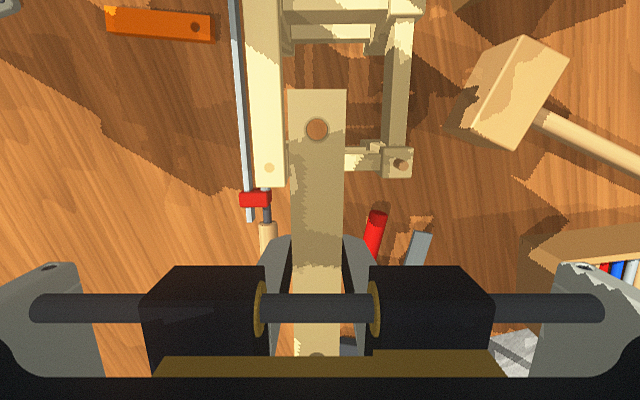

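Wrist view: the right dowel shows on its leg at about (400,163), and the held rail's hole is at (317,129) as predicted. The left dowel is just above the frame, so I'll move along the rail axis for a second view. My picture budget is used up, so from here I'll use numbers only.

Request:
arm_command:
  increments: "0.8 35 0 0 0; 0.8 70 0 0 0; 0.8 70 0 0 0; 0.8 70 0 0 0; 0.8 70 0 0 0"

```text
t: 15.5
tool_pos: [0.4558, -0.3783, 0.308]
orientation: [2.514, 1.883, -0.0]
force: [0.1, 0.4, -1.1]
opening: 0.0298
gripper_force: 40.0
```

```bash
python3 - <<'E'
from h import *
import pickle
m=robot.camera_model("wrist");i=robot.read_camera("wrist");cv2.imwrite("pics/w9.png",i);pickle.dump(m,open("w9.pkl","wb"))
L,Rr=proj(m,[.567,-.284,.18]),proj(m,[.527,-.425,.18]);print(L,Rr,robot.read_state()["tool_pos"])
def show(im,c,r=18):
    u,v=np.round(c).astype(int);h=cv2.cvtColor(im,cv2.COLOR_BGR2HSV)
    print(u-r,v-r);print("\n".join(" ".join(f"{x:3d}" for x in row) for row in h[max(v-r,0):v+r+1,u-r:u+r+1,2]))
show(cv2.imread("pics/w8.png"),(398,163),16);show(i,L,19)
E
```

```text
[407.58699358  69.7452502 ] [395.72462745 225.60946543] [ 0.45568496 -0.3786317   0.30776878]
382 147
116 120 118 130 130 125 126 134 130 132 131 129 134 132 126 133 138 131 132 132 134 134 135 138 144 139 138 138 138 149 144 132 131
127 125 148 153 151 155 156 152 155 155 159 161 156 155 159 156 159 163 163 156 160 166 157 160 164 155 157 160 159 183 194 182 126
114 133 160 176 179 173 169 175 170 174 177 173 173 171 171 172 175 170 172 174 170 166 171 169 171 165 202 200 203 211 215 222 129
113 140 159 183 172 173 176 174 175 174 175 173 179 176 177 177 173 177 175 173 172 172 174 174 174 175 225 219 215 217 221 196 120
112 140 164 182 174 173 173 175 172 168 175 172 176 174 175 171 174 169 173 169 170 173 171 172 173 170 190 188 219 219 221 172 125
115 146 164 180 173 170 173 173 173 172 173 172 173 171 168 177 173 170 173 172 170 171 172 172 168 169 171 174 223 185 187 177 122
115 144 157 177 177 171 177 172 177 174 170 171 176 171 167 170 169 172 166 167 172 170 167 174 167 170 170 167 184 171 169 166 126
118 141 153 167 178 176 178 173 172 173 172 176 170 173 168 171 174 172 17
[... 8748 characters left out ...]
 164 166 171 171 168 168 163 166 162 156 155 170 168 158 166 168 174 162 158
241 241 239 241 239 240 239 239 241 239 240 238 240 240 240 244 228 158 164 164 171 165 165 171 167 168 168 167 165 150 157 163 165 158 163 164 157 149 164
240 239 241 242 241 238 240 238 239 238 239 238 238 238 239 242 245 176 154 158 165 166 167 171 168 168 162 165 165 154 156 160 170 160 161 161 153 154 151
242 239 240 238 240 241 238 239 239 238 239 238 239 239 239 240 240 229 158 202 231 164 164 167 169 165 168 164 167 156 161 162 164 157 166 162 157 151 150
240 241 239 240 240 239 240 240 240 239 238 238 239 240 237 238 239 242 229 239 248 192 156 159 161 161 166 165 166 141 152 161 165 162 162 161 157 156 153
```

Request:
arm_command:
  increments: "0.8 0 -25 0 0; 0.8 -20 -40 0 0; 0.8 -20 -40 0 0; 0.8 -20 -40 0 0; 0.8 -20 -40 0 0"

```text
t: 16.05
tool_pos: [0.4121, -0.3863, 0.3075]
orientation: [-2.515, -1.882, -0.0]
force: [-0.4, 0.2, -1.1]
opening: 0.0298
gripper_force: 40.0
```

```bash
python3 - <<'E'
from h import *
import pickle
m=robot.camera_model("wrist");i=robot.read_camera("wrist");cv2.imwrite("pics/w10.png",i);pickle.dump(m,open("w10.pkl","wb"))
I={n:cv2.imread(f"pics/{n}.png") for n in("w8","w9","w10")};K={n:pickle.load(open(n+".pkl","rb")) for n in I}
def match(src,c,dst,g,r=8,S=14):
    c=np.array(c);f=cv2.getRectSubPix(I[src],(2*r+1,2*r+1),tuple(map(float,c)))
    u,v=np.round(g).astype(int);w=I[dst][v-S-r:v+S+r+1,u-S-r:u+S+r+1];q=cv2.matchTemplate(w,f,5);_,s,_,(x,y)=cv2.minMaxLoc(q)
    def sub(a):return 0 if len(a)<3 else (a[0]-a[2])/(2*(a[0]-2*a[1]+a[2]))
    return np.array([u-S+x+sub(q[y,x-1:x+2]),v-S+y+sub(q[y-1:y+2,x])]),s
Lo=[("w9",(409.3,73.))];Ro=[("w8",(403.2,165.3))]
gL=atz(K["w9"],Lo[0][1],.18);gR=atz(K["w8"],Ro[0][1],.18)
print("at .18",gL.round(4),gR.round(4),np.linalg.norm(gL-gR))
for d in("w9","w10"):
    p,s=match("w8",Ro[0][1],d,proj(K[d],gR));print("R",d,p.round(1),round(s,2));Ro.append((d,p))
p,s=match("w9",Lo[0][1],"w10",proj(K["w10"],gL));print("L",p.round(1),round(s,2));Lo.append(("w10",p))
for n,o in(("L",Lo),("R",Ro)):
    x,e=tri([(K[a],b) for a,b in o]);print(n,x.round(4),e,[atz(K[a],b,.18)[:2].round(4) for a,b in o])
# held rail: holes in the tool frame (top face 20 above underside)
s,r=Tp();T=r.as_matrix()
for zt in(.008,):
    h=dark(i,proj(m,s["tool_pos"]+T@[.075,0,zt]),14);q=atz(m,h,(s["tool_pos"]+T@[0,0,zt])[2]);print("hole in tool",h.round(1),(T.T@(q-s["tool_pos"])*1e3).round(1))
h=cv2.cvtColor(i,cv2.COLOR_BGR2HSV)
for tx in(.04,.055,.085):
    q=proj(m,s["tool_pos"]+T@[tx,0,.008]);v=int(round(q[1]));print(tx,q.round(1),h[v,280:352:2,2].tolist())
E
```

```text
at .18 [ 0.5679 -0.287   0.18  ] [ 0.5276 -0.4316  0.18  ] 0.15006336785923208
R w9 [397.5 228.5] 0.8
R w10 [436.1 210.7] 0.78
L [455.2  48.3] 0.82
L [ 0.5719 -0.286   0.1682] [array([-0.1, -0.3]), array([0.1, 0.3])] [array([ 0.5679, -0.287 ]), array([ 0.566 , -0.2869])]
R [ 0.5308 -0.4348  0.1661] [array([-0.4,  0.2]), array([-0. , -0.3]), array([0.4, 0.1])] [array([ 0.5276, -0.4316]), array([ 0.5281, -0.4287]), array([ 0.5256, -0.4285])]
hole in tool [320.2 132.6] [71.8  1.5  8. ]
0.04 [317.3 192.2] [222, 215, 71, 149, 131, 215, 210, 176, 151, 158, 162, 160, 178, 175, 180, 178, 180, 181, 179, 180, 179, 174, 177, 183, 176, 179, 184, 176, 178, 177, 176, 177, 118, 123, 131, 126]
0.055 [317.3 165. ] [225, 113, 102, 140, 134, 208, 202, 194, 194, 162, 161, 156, 167, 179, 181, 179, 181, 176, 177, 183, 181, 180, 178, 181, 182, 185, 181, 174, 180, 179, 178, 182, 176, 172, 172, 173]
0.085 [317.3 105.7] [75, 144, 141, 141, 235, 225, 226, 225, 222, 224, 222, 226, 224, 225, 223, 221, 227, 223, 224, 221, 225, 219, 222, 223, 224, 227, 222, 226, 225, 224, 224, 223, 230, 156, 138, 133]
```

```bash
python3 - <<'E'
from h import *
import pickle
I={n:cv2.imread(f"pics/{n}.png") for n in("w8","w9","w10")};K={n:pickle.load(open(n+".pkl","rb")) for n in I}
def show(n,c,r):
    u,v=np.round(c).astype(int);h=cv2.cvtColor(I[n],cv2.COLOR_BGR2HSV);print(n,u-r,v-r);print("\n".join(" ".join(f"{x:3d}" for x in row) for row in h[v-r:v+r+1,u-r:u+r+1,2]))
show("w10",proj(K["w10"],[.5679,-.287,.18]),11);show("w10",proj(K["w10"],[.5276,-.4316,.18]),11);show("w9",proj(K["w9"],[.5276,-.4316,.18]),10)
for n in I:
    h=cv2.cvtColor(I[n],cv2.COLOR_BGR2HSV)[...,2];print(n,"end col",h[78:104,305].tolist());g=h[112:146,300:336].astype(int);print(g[::3,::2].tolist()) if n=="w8" else 0
M=R.from_rotvec(K["w10"]["rotation"]).as_matrix()
s,r=Tp();T=r.as_matrix();print("rows for tx 93,95,97",[proj(K["w10"],s["tool_pos"]+T@[x,0,.008])[1].round(1) for x in(.091,.093,.095,.097)])
E
```

```text
w10 446 37
247 246 246 246 246 247 245 245 246 245 246 245 245 243 245 244 245 247 252 186 154 155 162
244 245 244 245 244 245 245 246 245 246 244 244 245 243 245 243 244 247 252 177 163 154 162
246 245 245 245 245 246 244 245 244 245 244 245 244 244 243 243 244 247 250 168 162 154 162
245 246 245 245 244 244 244 246 245 246 246 245 245 244 244 245 245 247 247 162 162 152 163
245 244 246 245 243 246 244 245 246 245 245 245 242 245 246 245 246 248 242 164 165 159 153
244 245 246 245 245 244 245 245 247 246 242 237 235 236 238 243 246 247 232 166 167 159 160
246 245 245 244 246 246 247 248 242 236 234 229 231 229 230 235 245 252 222 166 166 161 157
246 243 246 245 248 247 238 232 233 230 230 232 231 232 232 229 235 250 207 169 171 163 154
246 246 247 247 238 240 224 228 233 232 233 232 233 232 233 230 233 247 194 171 173 165 155
246 247 248 240 220 226 217 233 232 230 232 232 230 232 232 231 234 244 180 172 171 160 159
249 242 232 225 210 209 227 236 232 232 234 231 232 232 231 232 233 238 177 188 179 166 155
236 227 213 211 204 202 230 234 232 232 233 233 231 232 233 233 235 237 179 1
[... 5855 characters left out ...]
173, 171, 175, 139, 148, 159, 184, 181, 180], [226, 172, 184, 184, 178, 147, 136, 160, 163, 156, 136, 130, 153, 168, 179, 176, 172, 176], [196, 180, 181, 181, 182, 180, 169, 169, 160, 161, 158, 175, 179, 181, 176, 178, 177, 180], [180, 180, 181, 187, 179, 181, 179, 184, 179, 181, 182, 182, 182, 181, 181, 180, 178, 178]]
w9 end col [214, 212, 210, 209, 214, 210, 212, 216, 209, 209, 217, 214, 214, 217, 213, 210, 215, 213, 211, 214, 214, 214, 213, 213, 216, 214]
w10 end col [226, 225, 225, 225, 222, 224, 225, 227, 224, 226, 225, 226, 227, 225, 226, 225, 224, 226, 225, 226, 225, 225, 253, 255, 248, 223]
rows for tx 93,95,97 [np.float64(93.0), np.float64(88.7), np.float64(84.3), np.float64(79.9)]
```

```bash
python3 - <<'E'
from h import *
import pickle
K={n:pickle.load(open(n+".pkl","rb")) for n in("w8","w9","w10")}
O={"L":[("w9",(409.4,73.1)),("w10",(457.3,47.9))],"R":[("w8",(403.2,165.3)),("w9",(397.7,231.4)),("w10",(438.7,213.2))]}
P={}
for n,o in O.items():
    x,e=tri([(K[a],np.array(b)) for a,b in o]);f=[atz(K[a],b,.18) for a,b in o];P[n]=np.mean(f,0);print(n,"tri",x.round(4),[q[:2].round(4) for q in f],P[n].round(4))
d=P["L"]-P["R"];yaw=np.arctan2(d[1],d[0]);u=d/np.linalg.norm(d);mid=(P["L"]+P["R"])/2
print("dist",np.linalg.norm(d),"yaw",yaw,"mid",mid);go(np.r_[(mid+.0015*u)[:2],.26],yaw)
E
```

```text
L tri [ 0.5685 -0.287   0.1786] [array([ 0.568 , -0.2871]), array([ 0.5678, -0.2871])] [ 0.5679 -0.2871  0.18  ]
R tri [ 0.5274 -0.4314  0.181 ] [array([ 0.5276, -0.4316]), array([ 0.5277, -0.4319]), array([ 0.5277, -0.4319])] [ 0.5277 -0.4318  0.18  ]
dist 0.15013231440048155 yaw 1.2993806513794133 mid [ 0.54777644 -0.35945046  0.18      ]
shift [ 65.2 122.5  47.5] turn -0.014 yaw0 1.286 pos [ 0.4122 -0.3861  0.3075] q6 -0.56
```

Both dowels triangulate to within 1.5 mm of z = 0.180 and lie 150.1 mm apart, as they should. Moving above them at height, then lowering part of the way.

Request:
arm_command:
  increments: "0.8 20 40 0 -0.014; 0.8 40 80 0 -0.014; 0.8 60 115 0 -0.014; 0.8 65 122.5 0 -0.014; 0.8 65 122.5 0 -0.014"

```text
t: 16.6
tool_pos: [0.5492, -0.3569, 0.3066]
orientation: [-2.497, -1.904, 0.0]
force: [-0.2, -0.1, -0.4]
opening: 0.0296
gripper_force: 40.0
```

Request:
arm_command:
  increments: "0.8 0 0 20 0; 0.8 0 0 40 0; 0.8 0 0 47 0; 0.8 0 0 47 0; 0.8 0 0 47 0"

```text
t: 17.1
tool_pos: [0.5474, -0.3587, 0.2617]
orientation: [2.501, 1.9, 0.0]
force: [0.1, 0.5, 0.3]
opening: 0.0298
gripper_force: 40.0
```

```bash
cat > chk.py <<'E'
from h import *
import sys
mid=np.array([.54777,-.35945]);u=np.array([np.cos(1.2994),np.sin(1.2994)])
go(np.r_[mid+.0015*u,.219],1.2994)
m=robot.camera_model("wrist");i=robot.read_camera("wrist");s,r=Tp();T=r.as_matrix()
print("tilt",np.degrees(np.arccos(-T[2,2])).round(2),"hole px",proj(m,s["tool_pos"]+T@[.0735,0,.009]).round(1),"bottom",proj(m,s["tool_pos"]+T@[.0735,0,.029]).round(1),"dowel L px",proj(m,[.5679,-.2871,.18]).round(1))
c=np.round(proj(m,s["tool_pos"]+T@[.0735,0,.009])).astype(int);h=cv2.cvtColor(i,cv2.COLOR_BGR2HSV)[...,2]
print(c-16);print("\n".join(" ".join(f"{x:3d}" for x in q) for q in h[c[1]-16:c[1]+17,c[0]-16:c[0]+17]))
E
python3 chk.py
```

```text
shift [ 0.9  0.5 42.7] turn -0.0 yaw0 1.299 pos [ 0.5474 -0.3587  0.2617] q6 -0.39
tilt 0.11 hole px [317.9 129.7] bottom [317.7 128.9] dowel L px [317.5 126. ]
[302 114]
251 251 251 251 250 250 251 251 250 250 251 251 251 252 251 252 252 251 251 251 250 250 251 251 251 251 251 251 251 251 251 251 251
251 251 250 250 251 250 250 251 251 252 253 254 255 255 252 251 254 253 253 252 251 251 251 251 251 251 250 250 251 251 250 250 250
251 250 251 250 251 251 251 252 254 255 247 241 237 235 230 231 240 241 246 251 253 252 251 251 251 251 250 251 250 250 251 250 251
250 251 251 251 250 251 252 255 246 234 208 199 187 197 204 211 212 218 230 238 247 250 252 251 251 251 251 250 251 251 251 251 251
250 251 250 251 251 253 255 246 202 187 186 169 178 160 189 164 180 197 193 218 237 242 251 252 251 251 251 251 250 251 251 251 251
251 250 250 251 252 255 239 204 185 165 175 188 224 225 233 219 228 231 205 177 201 243 242 248 251 251 250 250 251 250 251 251 251
251 251 251 253 255 239 191 175 156 172 227 233 237 237 232 234 234 235 227 217 165 203 245 243 250 251 251 251 251 251 251 250 251
249 2
[... 2726 characters left out ...]
 237 237 239 237 238 238 238 239 236 237
245 236 236 236 238 238 238 239 234 234 235 236 240 238 241 242 243 245 247 245 240 241 237 238 239 237 238 237 235 237 239 239 237
240 238 238 237 238 238 239 235 240 239 234 236 236 238 240 241 241 241 240 238 237 237 239 238 237 237 239 238 237 236 238 239 239
241 242 241 239 239 239 240 240 240 240 240 243 243 242 243 238 240 239 238 242 239 238 238 236 239 240 241 242 241 241 241 241 242
204 248 242 239 241 239 239 240 238 238 240 239 241 239 240 239 239 238 238 240 236 239 238 237 239 241 239 240 239 239 240 240 240
165 231 243 239 238 238 237 238 238 237 236 238 239 237 238 237 236 237 237 239 237 239 239 238 237 238 237 239 239 237 238 239 238
```

The through-hole view works. The hole centre is at about (315.7,128.4) and the left dowel tip shows inside it at (318,126.4). Allowing for depth, that calls for about +1.3 mm in tool y and nothing along x. Correcting and lowering to leave 1 cm of clearance.

Request:
arm_command:
  increments: "0.8 0 1.3 8 0; 0.8 0 1.3 16 0; 0.8 0 1.3 24 0; 0.8 0 1.3 30 0; 0.8 0 1.3 30 0"

```text
t: 17.65
tool_pos: [0.5483, -0.358, 0.2286]
orientation: [-2.499, -1.899, 0.001]
force: [0.1, -0.1, -0.8]
opening: 0.0296
gripper_force: 40.0
```

Request:
arm_command:
  increments: "0.8 0 0 6 0; 0.8 0 0 12 0; 0.8 0 0 12 0; 0.8 0 0 12 0; 0.8 0 0 12 0"

```text
t: 18.15
tool_pos: [0.5491, -0.3587, 0.2189]
orientation: [2.501, 1.901, 0.0]
force: [0.3, 0.5, -0.1]
opening: 0.0299
gripper_force: 40.0
```

```bash
python3 chk.py
```

```text
shift [ 0.4 -1.  -0.1] turn 0.0 yaw0 1.3 pos [ 0.5491 -0.3587  0.2189] q6 -0.39
tilt 0.04 hole px [317.4 129.7] bottom [317.2 128.9] dowel L px [315.4 127.7]
[301 114]
251 251 251 252 251 251 251 251 252 252 252 252 252 252 252 252 252 252 252 252 252 252 252 251 251 252 252 251 251 251 251 251 252
252 251 251 252 251 252 252 251 252 252 253 254 254 255 255 252 253 255 254 253 252 251 252 252 252 251 251 251 252 251 252 251 251
251 251 252 252 252 251 252 252 253 254 255 248 243 238 237 232 236 241 240 247 252 254 252 252 251 251 251 252 251 251 251 252 252
251 251 252 251 251 251 252 253 255 249 235 215 207 197 203 211 211 216 224 229 241 249 250 253 252 252 251 251 252 252 252 251 251
251 251 252 251 251 252 253 255 242 210 188 188 177 178 173 196 177 186 204 201 221 239 243 250 253 252 252 252 252 251 251 252 251
251 252 251 252 252 254 255 242 200 188 172 195 218 226 190 230 211 239 239 206 186 219 242 245 249 253 252 252 252 251 251 251 252
252 251 252 252 254 255 244 197 180 167 183 199 189 189 166 190 192 211 241 250 230 186 210 244 244 252 252 251 251 251 252 251 252
251 251 
[... 2723 characters left out ...]
 243 238 240 240 241 237 238 240 240 241
252 250 238 240 240 239 237 242 243 238 237 236 239 242 239 242 245 245 250 247 246 242 242 238 239 239 240 241 240 240 240 240 239
252 245 238 240 238 241 239 239 241 242 240 237 238 240 241 241 243 242 242 243 241 241 239 240 242 240 239 239 241 241 239 240 238
246 239 238 241 241 241 240 239 240 240 240 240 241 241 240 241 242 240 240 240 239 240 240 240 240 242 240 239 240 241 241 242 242
239 239 240 240 240 239 241 240 239 240 240 241 240 239 240 240 240 241 239 240 240 240 240 239 240 239 240 241 242 238 241 238 239
241 240 240 239 240 240 240 239 241 241 238 240 241 240 240 240 242 240 239 239 240 241 239 241 239 239 239 239 241 239 241 237 240
```

Through the hole, the dowel disc (315.8,128.0) and the hole (315.6,128.4) are concentric within about 1 mm, and tilt is 0.04°. I'll let it settle, check it is still, and check the spare rail and bottle.

Request:
arm_command:
  increments: "0.8 0 0 0 0; 0.8 0 0 0 0; 0.8 0 0 0 0; 0.8 0 0 0 0; 0.8 0 0 0 0"

```text
t: 18.7
tool_pos: [0.5489, -0.3586, 0.2186]
orientation: [-2.501, -1.901, -0.0]
force: [-0.2, -0.2, -1.1]
opening: 0.0294
gripper_force: 40.0
```

```bash
python3 - <<'E'
from h import *
s=robot.read_state();print(s["tool_pos"],s["force"],abs(s["dq"]).max())
a=cv2.imread("pics/top0.png");b=robot.read_camera("top")
for n,(x,y,w,h) in dict(rail2=(208,160,30,68),bottle=(316,220,26,28),tape=(288,222,22,28),drill=(278,82,70,50),screws=(352,85,50,60),mallet=(415,70,80,85),orange=(355,238,28,45),clamp=(440,225,45,24)).items():
    q=cv2.matchTemplate(b[y-6:y+h+6,x-6:x+w+6],a[y:y+h,x:x+w],5);_,c,_,l=cv2.minMaxLoc(q);print(n,round(c,2),l[0]-6,l[1]-6)
E
```

```text
[ 0.54892275 -0.35858298  0.2186059 ] [-0.24213611 -0.24741878 -1.11394684] 0.0017370358034822905
rail2 0.86 0 0
bottle 0.97 0 0
tape 0.98 0 0
drill 0.99 0 0
screws 0.95 0 0
mallet 0.33 0 0
orange 0.04 1 -6
clamp 0.31 0 -1
```

```bash
python3 -c "
from plant import robot
print(robot.close_job())"
```

```text
the job is handed in; nothing more can be done
None
```

The job is handed in: the short and split rails are in the offcuts box, the spare sound rail is still on the board, and the other is held level and still about 1 cm above the dowels, centred to about 1 mm over the left one by camera and over the right one by calculation; the arm hid the mallet, clamp and orange offcut in the last look, so I couldn't confirm they hadn't moved.

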